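Seat a chopping board on the pins of its stand

TASK

The chopping board lies askew on its low wooden stand, riding up on the stand's two pins. With the fingertips only, push the board back to the stand's rear rail and sideways along it until its two holes drop over the two pins and it lies flat on the stand, then let go. Push, never lift the board, and leave the things standing around where they are.

Things in the scene. Friction and masses are not known exactly. Their poses are not given: they have to be found in the camera images.
- stand: Fixed low dark wooden stand. Origin on the worktop under its middle; x to its back (roughly away from the robot), y to its left, z up. Slab x -70 to 78 mm, y -85 to 85 mm, top 24 mm above the worktop. Two steel pins, 12 mm thick with bevelled tops, at x 22, y 50 and -50 mm, rise 7 mm above the slab.
- pin_left (a point): Top centre of the left (+y) pin of the stand, 31 mm above the worktop.
- pin_right (a point): Top centre of the right (-y) pin of the stand, 31 mm above the worktop.
- rail (a point): Middle of the front face of the stand's rear rail, at its top edge: stand x 76, y 0 mm, 50 mm above the worktop. The rail is 16 mm thick and spans y -85 to 85 mm. With the board flush against it the holes are 1 mm behind the pin centres, which still lets them drop.
- board: Loose light chopping board, darker end strips, 150 (x) x 210 (y) x 18 (z) mm, 0.4 kg. Origin: centre of underside; x to its back edge, y to its left end. At the start too near the robot, up to 40 mm to either side, slightly turned, its back part 7 mm up on the pins, its front edge overhanging the slab. Slides at 2 to 9 N. Seated: origin over the stand's origin within 3 mm, top 42 mm above the worktop.
- hole_left (a point): Centre, at the board's underside, of its round through hole, 18 mm wide, at board x 22, y 50 mm. Once both holes have dropped, the pins stop the board from sliding on.
- hole_right (a point): Centre, at the board's underside, of its through slot, 18 mm in x by 26 mm in y, at board x 22, y -50 mm.
- spice_jar: Bystander: spice jar with white cap, 46 mm wide, 109 mm tall, near the left front corner of the stand. Origin at its foot.
- small_jar: Bystander: round glass jar with grey lid, 60 mm wide, 75 mm tall, near the right front corner of the stand. Origin at its foot.
- coffee_maker_front (a point): Point on the worktop at the front of the fixed black coffee maker, a tall obstacle left of and behind the stand: it fills x 0.53 to 0.78 m, y -0.01 to 0.23 m in the world, up to 0.29 m high. A white jug 0.2 m tall stands left of it; behind the stand, from x 0.67 m on, stand a pig-shaped jar 0.21 m tall and a kitchen roll 0.32 m tall.
- mug: Bystander: green and white mug, 78 x 109 x 101 mm, left of the stand. Origin at its foot.
- pepper_mill: Bystander: wooden pepper mill, 58 mm wide, 170 mm tall, at the left. Origin at its foot.
- spoon: Bystander: wooden spoon, 297 mm long, lying along the front edge of the worktop at the left.

How it is judged (in metres and radians):
At the end, for the whole second after the job is handed in: Both holes are over their pins (round hole within 5 mm, slot within 8 mm of the pin centre), the underside at both holes is less than 2.5 mm above the slab, the board is level within 0.02 rad and at rest (horizontal distance between hole_left and pin_left below 0.005 m and horizontal distance between hole_right and pin_right below 0.008 m and z of each of hole_left, hole_right in the frame of stand below 0.0265 m and angle between board's own z axis and vertical below 0.02 rad and linear speed of board below 0.01 m/s); the robot touches nothing.
It fails at once if the board is lifted (its underside more than 20 mm above the slab's top, or tipped by more than 0.2 rad) (height (world z) of board above 0.044 m or angle between board's own z axis and vertical above 0.2 rad).
It fails at once if a bystander is moved by more than 20 mm (distance of any of spice_jar, small_jar, mug, pepper_mill, spoon from where it was at the start of the episode above 0.02 m).
It fails at once if a bystander jar, mug or mill is tipped (angle between any of spice_jar, small_jar, mug, pepper_mill's own z axis and vertical above 0.3 rad).
It also fails if it takes over 64 s, if anything falls off the work surface, if the arm or the gripper's body presses on something with over 40 N, if the wrist force passes 120 N, or if a joint passes its speed limit or range.

ROBOT

A 7-joint arm with a two-finger parallel gripper is mounted at the origin on a cart in front of the work surface, level with it; the furniture and walls round the work are solid. World frame = base frame: x ahead of the robot, y to its left, z up, the work surface at z = 0. Lengths are in mm, angles in rad, forces in N, time in s.
With the tool pointing down it reaches from about 400 to 925 mm from the base axis. Payload 4.1 kg.
Tool frame: the origin (TCP) lies on the centre line of the jaws, within the pads' length; the fingertips stand 22 mm ahead of it and the grasp point (between the pads) lies 3 mm ahead of it; z points along the fingers, y is the line along which they close (so a half turn about z gives the same grasp; the last joint's range is limited). The gripper opens to 85 mm and grips with 20 to 120 N. Pads are 22 mm wide; open, the fingers measure 114 mm over their backs; the gripper's body (76 mm by 85 mm) begins 54 mm behind the grasp point. The pads swing forward as they close: fully open they stand 13 mm farther back than shut.
Start: joints at [-1.387, 0.398, 0.045, 1.537, -0.019, 1.207, -0.051], TCP at [181.356, 624.22, 253.347] pointing down, gripper open.
Joint ranges: [-2.82, 2.82], [-0.49, 2.23], [-1.37, 1.46], [0, 2.46], [-1.36, 4.5], [0.23, 2], [-2.94, 2.94]. Speed limits (rad/s): [2.57, 2.57, 3.14, 3.14, 3.14, 3.14, 3.14].

INTERFACE

Orientations are given as a rotation vector (axis times angle).
In Python, from workcell import ctrl, imaging, workorder gives the robot as it stands.
- The arm moves only by the tool carry_out, never from a script. Its argument "commands" is a list of rows, each an object of numbers: "claw": the closure, from 0 (fully open) to 1 (shut); "tx", "ty", "tz": the shift along the tool's x, y, z in units of 0.03 m (1.0 is 0.03 m); "spin": the turn about the tool's z in units of 0.1 rad (1.0 is 0.1 rad). In form: [{"claw": .., "tx": .., "ty": .., "tz": .., "spin": ..}, ...]. A call has 1 to 10 rows; each row shifts and turns the commanded pose from where the row before left it, along the tool's axes as they then stand; what a row does not reach is not made up. A row lasts 1/12 s, in which the tool goes at most 41.7 mm and 7.16 degrees, less where a joint would pass 70% of its speed; a pose out of reach is approached as far as the arm can. A call with a number of a shift or a turn outside -1 to 1 is refused whole. A call with a gripper value outside its range is refused whole. The fingers move at their own pace and stop on an object; "force" is the grip in N (left out, the last holds). Time passes only in rows, so rows that do not move let the fingers close. It gives the time, the measured TCP pose, the force, the opening and the grip force at its end, in the units of the state.
- ctrl.sense(): the state, without advancing time (a new reading comes with each control period).
- imaging.read_camera(name): name is "scene" or "top"; returns a dict with "pixels" (480x640x3 uint8, red, green, blue), "fx", "fy", "cx", "cy" (pixels), "dist" ([k1, k2, p1, p2, k3] as OpenCV has them; the pictures are not rectified), "world_to_cam" (4x4, takes a point from world to camera coordinates). Camera axes: x right, y down, z forward; pixel columns grow to the right and rows downward; lengths in mm; the calibration is good to about 2 mm. A picture is of the moment at which its call begins. There is no depth.
- workorder.hand_in(): hands the job in; it is judged then, once.
The state is a dict: "t": time; "qpos": joint angles; "dq": joint speeds; "effort": joint torques, N m; "tcp_pos": TCP position; "tool_rot": TCP orientation; "contact_force": force on the tool from outside, world axes, zero at the start; "ft_torque": the same for the moment, N m; "opening": opening from 0.0 (shut) to 1.0 (fully open); "grip_force": force on a finger pad.
Only numpy, scipy, OpenCV 4.12 (cv2) and the standard library are available. Lean on these libraries where they do the work, as an engineer would, in place of code of your own. Each camera call takes 0.05 s, during which the arm holds its last target. There are 200 camera calls.

## Working session

There is one attempt and no reset: what is moved stays moved. The work goes in short steps, Python scripts to look and compute and a tool call to move; the robot and the scene stay as the last step left them, time stands still between calls to the robot, and variables do not carry over. Pictures are saved under pics/ and viewed, at most 10 in all, crops included, and the job is handed in when it is done.

Besides the shell and the picture viewer there is one more tool, called after "Request:" by a JSON object that holds its "fn" and its "kwargs". carry_out: Moves the arm, as the interface text tells. Shifts and turns lie within -1 to 1; 1 stands for 0.03 m of shift or 0.1 rad of turn. Its arguments: {"type":"object","properties":{"commands":{"type":"array"},"force":{"type":"number"}},"required":["commands"]}

```bash
mkdir -p pics; python3 - <<'E'
from workcell import ctrl, imaging
import cv2,numpy as np
for n in("scene","top"):
    c=imaging.read_camera(n); cv2.imwrite(f"pics/{n}0.png",c["pixels"][:,:,::-1])
    print(n,c["fx"],c["fy"],c["cx"],c["cy"],c["dist"]);print(np.round(c["world_to_cam"],4))
s=ctrl.sense();print(s["tcp_pos"],s["tool_rot"],s["t"])
E
```

```text
scene 433.6052170547158 433.6052170547158 320.70721247433227 244.18519372827492 [0.02953787 0.         0.         0.         0.        ]
[[ 7.221000e-01 -6.914000e-01 -2.150000e-02 -3.743271e+02]
 [-2.869000e-01 -2.711000e-01 -9.188000e-01  1.873181e+02]
 [ 6.294000e-01  6.697000e-01 -3.941000e-01  9.138980e+02]
 [ 0.000000e+00  0.000000e+00  0.000000e+00  1.000000e+00]]
top 589.3112365594978 589.3112365594978 320.16204900092697 237.43111787622172 [-0.11756537  0.          0.          0.          0.        ]
[[-1.0800000e-02 -9.9990000e-01  2.8000000e-03 -4.5871500e+01]
 [-9.9910000e-01  1.0700000e-02 -4.1800000e-02  4.9539090e+02]
 [ 4.1800000e-02 -3.3000000e-03 -9.9910000e-01  1.6121271e+03]
 [ 0.0000000e+00  0.0000000e+00  0.0000000e+00  1.0000000e+00]]
[181.20001198 623.65527501 252.33916596] [-4.42547498e-01 -3.11015462e+00  2.92122759e-03] 0.1
```

View pics/top0.png

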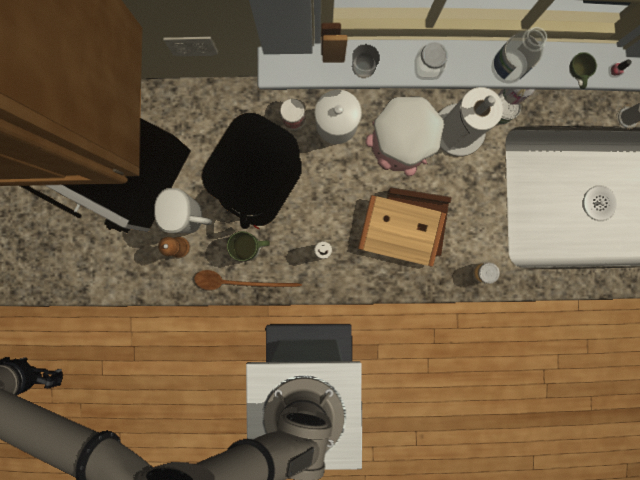

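View pics/scene0.png

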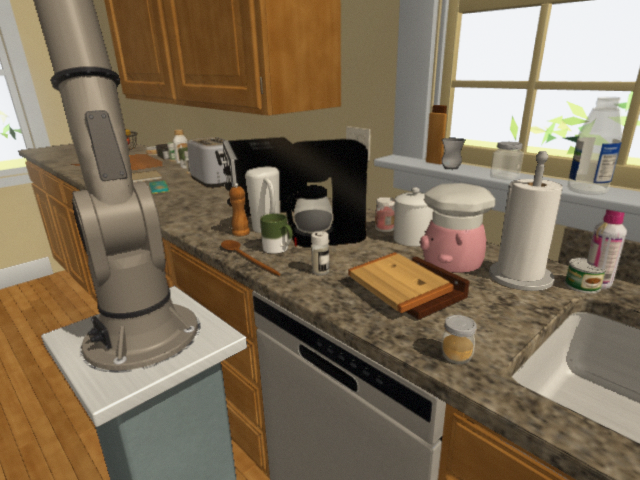

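The top view shows the board near px (403,228), with its holes at (386,218) and (422,227). The rail runs from (390,190) to (449,200), the spice jar is at (323,250) and the small jar at (487,272). Next I'll measure from an enlarged crop.

```bash
cat > h.py <<'E'
from workcell import ctrl, imaging
import cv2,numpy as np
def ray(c,uv,z):
    K=np.array([[c["fx"],0,c["cx"]],[0,c["fy"],c["cy"]],[0,0,1]])
    p=cv2.undistortPoints(np.array(uv,float).reshape(-1,1,2),K,np.array(c["dist"])).reshape(-1,2)
    M=np.array(c["world_to_cam"]);R=M[:3,:3];o=-R.T@M[:3,3]
    d=np.c_[p,np.ones(len(p))]@R
    return o+d*((z-o[2])/d[:,2])[:,None]
def proj(c,P):
    K=np.array([[c["fx"],0,c["cx"]],[0,c["fy"],c["cy"]],[0,0,1]]);M=np.array(c["world_to_cam"])
    return cv2.projectPoints(np.array(P,float).reshape(-1,3),cv2.Rodrigues(M[:3,:3])[0],M[:3,3],K,np.array(c["dist"]))[0].reshape(-1,2)
E
python3 - <<'E'
from h import *
c=imaging.read_camera("top");im=c["pixels"][:,:,::-1]
x0,y0,w,h=340,170,130,110
cr=cv2.resize(im[y0:y0+h,x0:x0+w],None,fx=6,fy=6,interpolation=cv2.INTER_CUBIC)
for i in range(0,w,10): cv2.putText(cr,str(x0+i),(i*6,10),0,.35,(255,255,255),1);cv2.line(cr,(i*6,12),(i*6,18),(255,255,255),1)
for i in range(0,h,10): cv2.putText(cr,str(y0+i),(0,i*6+4),0,.35,(255,255,255),1)
hsv=cv2.cvtColor(im,cv2.COLOR_BGR2HSV)
for p in [(400,240),(364,230),(440,240),(420,196),(444,225),(360,215)]: print(p,hsv[p[1],p[0]])
cv2.imwrite("pics/crop.png",cr)
E
```

```text
(400, 240) [ 17 128 181]
(364, 230) [ 12 165 131]
(440, 240) [ 11 161  76]
(420, 196) [ 12 152  69]
(444, 225) [ 12 149  77]
(360, 215) [17 95 62]
```

View pics/crop.png

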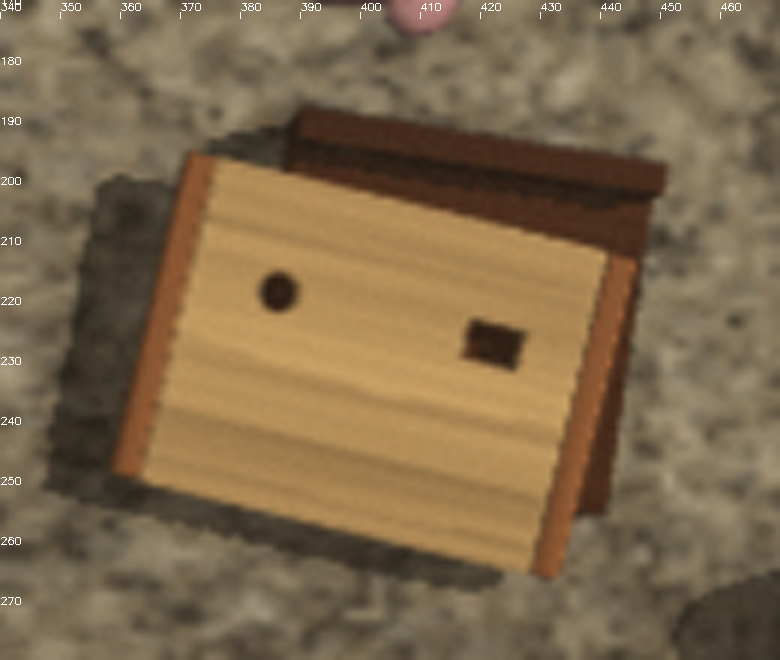

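The crop gives the board's top corners as (371,195), (444.5,213), (432,266) and (359,248.5). The holes are at (386.5,218.5) and (420.8,227.3), and the rail's top back edge runs from (390,187.5) to (450,197).

```bash
python3 - <<'E'
from h import *
c=imaging.read_camera("top")
r=ray(c,[(389.8,187.7),(450.5,197),(388.2,194),(448.5,202.6)],50)
print("rail",np.round(r,1),np.linalg.norm(r[0]-r[1]),np.linalg.norm(r[0]-r[2]))
u=r[0]-r[1];u/=np.linalg.norm(u); yaw=np.arctan2(-u[0],u[1]);xs=np.array([np.cos(yaw),np.sin(yaw),0]);ys=np.array([-np.sin(yaw),np.cos(yaw),0])
o=r.mean(0)-84*xs;o[2]=0
print("stand",o,"yaw",yaw)
b=np.array([ray(c,[p],z)[0] for p,z in [((371,195),50),((444.5,213),50),((432,266),44),((359,248.5),44)]])
print("board",np.round(b,1),[np.linalg.norm(b[i]-b[(i+1)%4]) for i in range(4)])
d=b[0]-b[1]+b[3]-b[2];by=np.arctan2(-d[0],d[1])
print("byaw",by, "centre in stand",[(b.mean(0)-o)@xs,(b.mean(0)-o)@ys], "corners in stand",np.round(np.c_[(b-o)@xs,(b-o)@ys],1))
h=ray(c,[(386.5,218.5),(420.8,227.3)],46);print("holes in stand",np.round(np.c_[(h-o)@xs,(h-o)@ys],1))
for n,p,z in[("spice",(323,250),109),("small",(487,272),75)]:
    print(n,ray(c,[p],z)[0], [(ray(c,[p],z)[0]-o)@xs,(ray(c,[p],z)[0]-o)@ys])
s=ctrl.sense();R=cv2.Rodrigues(np.array(s["tool_rot"]))[0];print(R.round(3))
E
```

```text
rail [[ 625.7 -240.8   50. ]
 [ 599.2 -405.8   50. ]
 [ 608.7 -236.1   50. ]
 [ 584.  -400.    50. ]] 167.1888801718769 17.703851206938232
stand [ 521.46783447 -307.34298089    0.        ] yaw -0.15942239209013884
board [[ 606.4 -189.5   50. ]
 [ 555.8 -388.4   50. ]
 [ 412.9 -352.7   44. ]
 [ 462.5 -155.5   44. ]] [np.float64(205.20299174183387), np.float64(147.41897436257608), np.float64(203.3725011581636), np.float64(147.9741951151927)]
byaw -0.24758562407928292 centre in stand [np.float64(-17.616532841659094), np.float64(33.450076773169)] corners in stand [[  65.1  129.8]
 [  46.8  -74.6]
 [-100.   -62. ]
 [ -82.4  140.6]]
holes in stand [[  8.8  78.9]
 [ -0.9 -16.7]]
spice [458.16431953 -57.8549354  109.        ] [np.float64(-102.10648778396025), np.float64(236.27501983746194)]
small [ 395.17278541 -494.75167845   75.        ] [np.float64(-94.94277298913988), np.float64(-205.0812746156916)]
[[-0.96   0.279 -0.   ]
 [ 0.279  0.96  -0.001]
 [-0.    -0.001 -1.   ]]
```

Request:
{"fn": "carry_out", "kwargs": {"commands": [{"claw":1,"tx":-0.54,"ty":-0.82},{"claw":1,"tx":-0.54,"ty":-0.82},{"claw":1,"tx":-0.54,"ty":-0.82},{"claw":1,"tx":-0.54,"ty":-0.82},{"claw":1,"tx":-0.54,"ty":-0.82},{"claw":1,"tx":-0.54,"ty":-0.82},{"claw":1,"tx":-0.54,"ty":-0.82},{"claw":1,"tx":-0.54,"ty":-0.82},{"claw":1},{"claw":1}]}}

```text
validation failed for argument at $.co...
```

Request:
{"fn": "carry_out", "kwargs": {"commands": [{"claw":1,"tx":-0.54,"ty":-0.82,"tz":0,"spin":0},{"claw":1,"tx":-0.54,"ty":-0.82,"tz":0,"spin":0},{"claw":1,"tx":-0.54,"ty":-0.82,"tz":0,"spin":0},{"claw":1,"tx":-0.54,"ty":-0.82,"tz":0,"spin":0},{"claw":1,"tx":-0.54,"ty":-0.82,"tz":0,"spin":0},{"claw":1,"tx":-0.54,"ty":-0.82,"tz":0,"spin":0},{"claw":1,"tx":-0.54,"ty":-0.82,"tz":0,"spin":0},{"claw":1,"tx":-0.54,"ty":-0.82,"tz":0,"spin":0},{"claw":1,"tx":0,"ty":0,"tz":0,"spin":0}]}}

```text
t: 0.95
tcp_pos: [253.4, 393.1, 253.1]
tool_rot: [0.454, 3.108, -0.006]
contact_force: [0.2, -0.0, 0.6]
opening: 0.002
grip_force: 0.0
```

Request:
{"fn": "carry_out", "kwargs": {"commands": [{"claw":1,"tx":-0.72,"ty":-0.6,"tz":0,"spin":0},{"claw":1,"tx":-0.72,"ty":-0.6,"tz":0,"spin":0},{"claw":1,"tx":-0.72,"ty":-0.6,"tz":0,"spin":0},{"claw":1,"tx":-0.72,"ty":-0.6,"tz":0,"spin":0},{"claw":1,"tx":-0.72,"ty":-0.6,"tz":0,"spin":0},{"claw":1,"tx":-0.72,"ty":-0.6,"tz":0,"spin":0},{"claw":1,"tx":-0.72,"ty":-0.6,"tz":0,"spin":0},{"claw":1,"tx":-0.72,"ty":-0.6,"tz":0,"spin":0},{"claw":1,"tx":-0.72,"ty":-0.6,"tz":0,"spin":0},{"claw":1,"tx":-0.72,"ty":-0.6,"tz":0,"spin":0}]}}

```text
t: 1.78
tcp_pos: [408.7, 165.0, 253.4]
tool_rot: [0.442, 3.11, 0.001]
contact_force: [0.4, 0.4, -0.0]
opening: 0.002
grip_force: 0.0
```

Request:
{"fn": "carry_out", "kwargs": {"commands": [{"claw":1,"tx":-0.72,"ty":-0.6,"tz":0,"spin":0},{"claw":1,"tx":-0.72,"ty":-0.6,"tz":0,"spin":0},{"claw":1,"tx":-0.31,"ty":-0.9,"tz":0,"spin":0},{"claw":1,"tx":-0.31,"ty":-0.9,"tz":0,"spin":0},{"claw":1,"tx":-0.31,"ty":-0.9,"tz":0,"spin":0},{"claw":1,"tx":-0.31,"ty":-0.9,"tz":0,"spin":0},{"claw":1,"tx":-0.31,"ty":-0.9,"tz":0,"spin":0},{"claw":1,"tx":-0.31,"ty":-0.9,"tz":0,"spin":0},{"claw":1,"tx":-0.31,"ty":-0.9,"tz":0,"spin":0}]}}

```text
t: 2.53
tcp_pos: [449.4, -81.4, 253.4]
tool_rot: [0.442, 3.11, 0.001]
contact_force: [-0.1, -0.1, -0.5]
opening: -0.005
grip_force: 0.0
```

Request:
{"fn": "carry_out", "kwargs": {"commands": [{"claw":1,"tx":-0.08,"ty":-0.96,"tz":0,"spin":0},{"claw":1,"tx":-0.08,"ty":-0.96,"tz":0,"spin":0},{"claw":1,"tx":-0.08,"ty":-0.96,"tz":0,"spin":0},{"claw":1,"tx":-0.08,"ty":-0.96,"tz":0,"spin":0},{"claw":1,"tx":-0.08,"ty":-0.96,"tz":0,"spin":0},{"claw":1,"tx":-0.08,"ty":-0.96,"tz":0,"spin":-0.62},{"claw":1,"tx":-0.08,"ty":-0.96,"tz":0,"spin":-0.62},{"claw":1,"tx":0,"ty":0,"tz":0,"spin":0},{"claw":1,"tx":0,"ty":0,"tz":0,"spin":0}]}}

```text
t: 3.28
tcp_pos: [410.5, -280.4, 253.3]
tool_rot: [-0.256, -3.131, 0.001]
contact_force: [-0.7, 0.8, -0.7]
opening: -0.0
grip_force: 0.0
```

Request:
{"fn": "carry_out", "kwargs": {"commands": [{"claw":1,"tx":0.5,"ty":0,"tz":0.8,"spin":0},{"claw":1,"tx":0,"ty":0,"tz":0.9,"spin":0},{"claw":1,"tx":0,"ty":0,"tz":0.9,"spin":0},{"claw":1,"tx":0,"ty":0,"tz":0.9,"spin":0},{"claw":1,"tx":0,"ty":0,"tz":0.9,"spin":0},{"claw":1,"tx":0,"ty":0,"tz":0.9,"spin":0},{"claw":1,"tx":0,"ty":0,"tz":0.8,"spin":0},{"claw":1,"tx":0,"ty":0,"tz":0.53,"spin":0},{"claw":1,"tx":0,"ty":0,"tz":0,"spin":0},{"claw":1,"tx":0,"ty":0,"tz":0,"spin":0}]}}

```text
t: 4.12
tcp_pos: [396.4, -275.1, 53.9]
tool_rot: [-0.247, -3.13, -0.002]
contact_force: [1.3, 0.4, 0.8]
opening: 0.001
grip_force: 0.0
```

```bash
python3 - <<'E'
from h import *
c=imaging.read_camera("scene");im=c["pixels"][:,:,::-1]
cv2.imwrite("pics/s1.png",cv2.resize(im[220:340,310:470],None,fx=4,fy=4,interpolation=cv2.INTER_CUBIC))
s=ctrl.sense();print(s["tcp_pos"],s["contact_force"]);t=np.array(s["tcp_pos"]);print(proj(c,[t-[0,0,22]]))
E
```

```text
[ 397.08861829 -275.94468849   54.87100435] [ 0.51747908 -0.03892778  0.44926836]
[[366.75301704 297.18969791]]
```

View pics/s1.png

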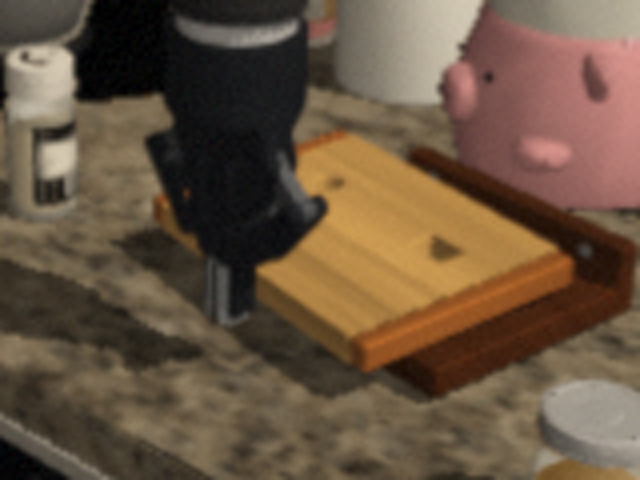

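The scene crop shows the shut fingertips in front of the board's front edge, at about px (366,300). That matches a tip height of about 32 mm, so I'll push toward the rail.

Request:
{"fn": "carry_out", "kwargs": {"commands": [{"claw":1,"tx":-0.4,"ty":0,"tz":0,"spin":0},{"claw":1,"tx":-0.2,"ty":0,"tz":0,"spin":0},{"claw":1,"tx":-0.12,"ty":0,"tz":0,"spin":0},{"claw":1,"tx":-0.12,"ty":0,"tz":0,"spin":0},{"claw":1,"tx":-0.12,"ty":0,"tz":0,"spin":0},{"claw":1,"tx":-0.12,"ty":0,"tz":0,"spin":0},{"claw":1,"tx":-0.12,"ty":0,"tz":0,"spin":0}]}}

```text
t: 4.75
tcp_pos: [429.3, -282.2, 54.4]
tool_rot: [-0.25, -3.127, -0.002]
contact_force: [-6.9, 0.3, 4.6]
opening: 0.004
grip_force: 3.2
```

Request:
{"fn": "carry_out", "kwargs": {"commands": [{"claw":1,"tx":-0.1,"ty":0,"tz":0,"spin":0},{"claw":1,"tx":0,"ty":0,"tz":0,"spin":0}]}}

```text
t: 4.92
tcp_pos: [433.6, -283.0, 54.5]
tool_rot: [-0.25, -3.129, -0.001]
contact_force: [-4.8, -0.4, 2.4]
opening: 0.005
grip_force: 2.2
```

Request:
{"fn": "carry_out", "kwargs": {"commands": [{"claw":1,"tx":-0.08,"ty":0,"tz":0,"spin":0},{"claw":1,"tx":-0.08,"ty":0,"tz":0,"spin":0},{"claw":1,"tx":0,"ty":0,"tz":0,"spin":0}]}}

```text
t: 5.17
tcp_pos: [438.4, -283.6, 54.4]
tool_rot: [-0.25, -3.13, -0.001]
contact_force: [-5.3, -0.5, 3.7]
opening: 0.0
grip_force: 2.3
```

```bash
cat >> h.py <<'E'
O=np.array([521.47,-307.34,0]);Y=-0.1594;XS=np.array([np.cos(Y),np.sin(Y),0]);YS=np.array([-np.sin(Y),np.cos(Y),0])
def st(P): P=np.atleast_2d(P)-O; return np.round(np.c_[P@XS,P@YS],1)
def look(fn):
    c=imaging.read_camera("top");im=c["pixels"][:,:,::-1];x0,y0=340,170
    cv2.imwrite(fn,cv2.resize(im[y0:y0+110,x0:x0+130],None,fx=6,fy=6,interpolation=cv2.INTER_CUBIC))
    # dark holes inside light wood
    hs=cv2.cvtColor(im,cv2.COLOR_BGR2HSV);m=((hs[...,0]>13)&(hs[...,0]<22)&(hs[...,2]>120)&(hs[...,1]>90)).astype(np.uint8)
    m[:y0]=0;m[y0+110:]=0;m[:,:x0]=0;m[:,x0+130:]=0
    cs,hi=cv2.findContours(m,cv2.RETR_CCOMP,cv2.CHAIN_APPROX_NONE)
    for k,q in enumerate(cs):
        if hi[0][k][3]>=0 and 15<cv2.contourArea(q)<200:
            M=cv2.moments(q);p=(M["m10"]/M["m00"],M["m01"]/M["m00"]);print("hole",np.round(p,1),cv2.contourArea(q),"stand@z46",st(ray(c,[p],46)))
    big=max(cs,key=cv2.contourArea);bx=cv2.boxPoints(cv2.minAreaRect(big));print("light wood box",np.round(bx,1).tolist(),st(ray(c,bx,47)).tolist())
    s=ctrl.sense();print("tcp stand",st(s["tcp_pos"]),s["tcp_pos"][2],"F",np.round(s["contact_force"],1),"t",s["t"])
    return c
E
python3 -c "
from h import *
look('pics/p1.png')"
```

```text
hole [421.5 219.3] 78.5 stand@z46 [[ 20.8 -15.6]]
hole [385.4 212.3] 42.0 stand@z46 [[25.  84.2]]
light wood box [[362.5, 244.5], [373.5, 189.5], [441.0, 203.0], [430.0, 258.0]] [[-70.4, 133.0], [81.3, 125.0], [72.6, -62.0], [-79.5, -53.0]]
tcp stand [[-85.7  10.3]] 54.425605317509664 F [-4.3  0.6  3.4] t 5.2167
```

View pics/p1.png

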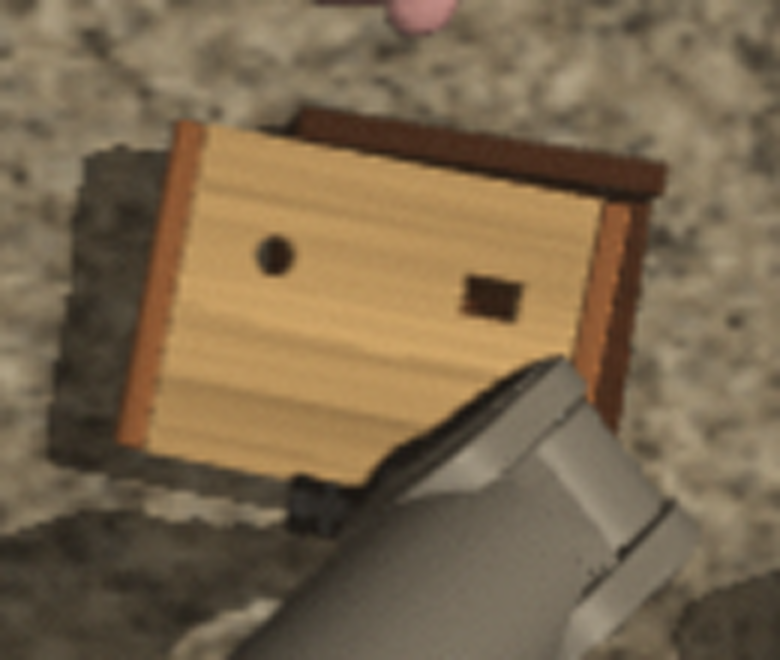

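The crop shows the board's left back corner near the rail and about 0.04 rad of turn left, with the right end not yet flush. I'll push a bit more.

Request:
{"fn": "carry_out", "kwargs": {"commands": [{"claw":1,"tx":-0.07,"ty":0,"tz":0,"spin":0},{"claw":1,"tx":-0.07,"ty":0,"tz":0,"spin":0},{"claw":1,"tx":0,"ty":0,"tz":0,"spin":0}]}}

```text
t: 5.47
tcp_pos: [438.9, -283.8, 53.9]
tool_rot: [-0.251, -3.123, -0.005]
contact_force: [-12.7, 1.2, 8.6]
opening: -0.003
grip_force: 6.1
```

```bash
python3 -c "
from h import *
look('pics/p2.png')"
```

```text
hole [421.4 219.1] 77.0 stand@z46 [[ 21.2 -15.2]]
hole [385.4 212.2] 40.5 stand@z46 [[25.3 84.4]]
light wood box [[362.8999938964844, 244.6999969482422], [373.1000061035156, 189.5], [440.3999938964844, 201.89999389648438], [430.29998779296875, 257.20001220703125]] [[-70.9, 131.8], [81.0, 126.1], [75.2, -60.0], [-77.1, -53.4]]
tcp stand [[-85.3  10.2]] 53.93210417021075 F [-12.8   1.3  10.9] t 5.5167
```

Request:
{"fn": "carry_out", "kwargs": {"commands": [{"claw":1,"tx":-0.1,"ty":0,"tz":0,"spin":0},{"claw":1,"tx":-0.1,"ty":0,"tz":0,"spin":0},{"claw":1,"tx":0,"ty":0,"tz":0,"spin":0}]}}

```text
t: 5.77
tcp_pos: [439.4, -284.1, 53.2]
tool_rot: [-0.252, -3.113, -0.01]
contact_force: [-21.9, 2.9, 15.7]
opening: 0.002
grip_force: 11.0
```

```bash
python3 -c "
from h import *
look('pics/p3.png')"
```

```text
hole [421.4 219. ] 77.5 stand@z46 [[ 21.5 -15.2]]
hole [385.4 212.2] 40.5 stand@z46 [[25.3 84.4]]
light wood box [[362.6000061035156, 244.5], [373.1000061035156, 189.5], [440.29998779296875, 202.3000030517578], [429.79998779296875, 257.3999938964844]] [[-70.5, 132.7], [81.2, 126.1], [74.3, -59.9], [-77.8, -52.3]]
tcp stand [[-84.8  10. ]] 53.16614185855968 F [-20.7   1.8  16. ] t 5.8167
```

```bash
python3 - <<'E'
from h import *
c=imaging.read_camera("scene");im=c["pixels"][:,:,::-1]
a=cv2.resize(im[240:325,340:475],None,fx=5.9,fy=5.9,interpolation=cv2.INTER_CUBIC)
cv2.imwrite("pics/s2.png",a)
E
```

```text
(no output)
```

View pics/s2.png

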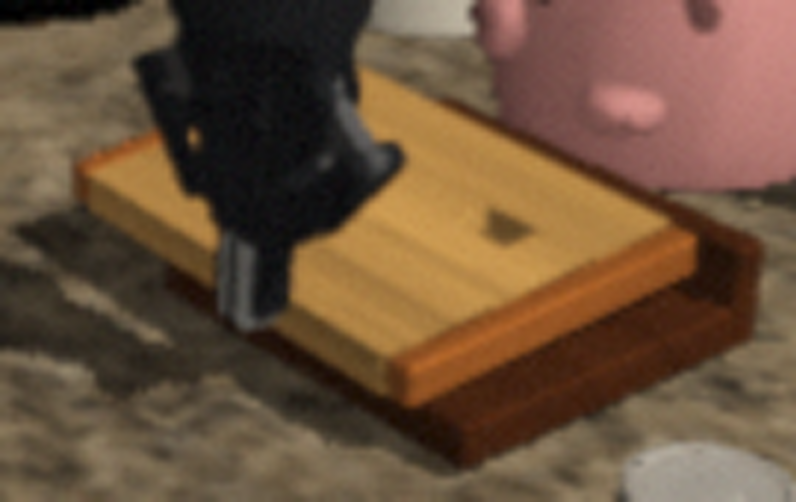

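The scene crop suggests the right end still has a small gap to the rail. I'll back off and push at the right part of the front edge, where there's more leverage.

Request:
{"fn": "carry_out", "kwargs": {"commands": [{"claw":1,"tx":0.5,"ty":0,"tz":0,"spin":0},{"claw":1,"tx":0.5,"ty":0,"tz":0,"spin":0},{"claw":1,"tx":0,"ty":-0.9,"tz":0,"spin":0},{"claw":1,"tx":0,"ty":-0.9,"tz":0,"spin":0},{"claw":1,"tx":-0.3,"ty":0,"tz":0,"spin":0},{"claw":1,"tx":-0.2,"ty":0,"tz":0,"spin":0},{"claw":1,"tx":-0.15,"ty":0,"tz":0,"spin":0},{"claw":1,"tx":0,"ty":0,"tz":0,"spin":0}]}}

```text
t: 6.53
tcp_pos: [431.7, -336.3, 54.2]
tool_rot: [0.246, 3.132, -0.0]
contact_force: [-0.9, -0.2, -0.3]
opening: -0.001
grip_force: 0.2
```

Request:
{"fn": "carry_out", "kwargs": {"commands": [{"claw":1,"tx":-0.1,"ty":0,"tz":0,"spin":0},{"claw":1,"tx":-0.1,"ty":0,"tz":0,"spin":0},{"claw":1,"tx":0,"ty":0,"tz":0,"spin":0}]}}

```text
t: 6.78
tcp_pos: [432.6, -336.3, 53.9]
tool_rot: [-0.248, -3.124, -0.006]
contact_force: [-9.5, 1.2, 8.5]
opening: -0.003
grip_force: 5.0
```

```bash
python3 -c "
from h import *
look('pics/p4.png')"
```

```text
hole [420.6 217.7] 76.0 stand@z46 [[ 24.7 -12.6]]
hole [384.2 212. ] 43.0 stand@z46 [[25.3 87.4]]
light wood box [[362.8999938964844, 245.1999969482422], [371.79998779296875, 190.0], [439.5, 200.89999389648438], [430.6000061035156, 256.1000061035156]] [[-72.1, 131.7], [79.3, 129.5], [77.6, -57.0], [-74.2, -53.8]]
tcp stand [[-83.2 -42.7]] 53.84489208781799 F [-10.5   1.1   8.3] t 6.8333
```

Request:
{"fn": "carry_out", "kwargs": {"commands": [{"claw":1,"tx":0.7,"ty":0,"tz":0,"spin":0},{"claw":1,"tx":0,"ty":0,"tz":-1,"spin":0},{"claw":1,"tx":0,"ty":0,"tz":-1,"spin":0},{"claw":1,"tx":-0.35,"ty":0.92,"tz":0,"spin":0},{"claw":1,"tx":-0.35,"ty":0.92,"tz":0,"spin":0},{"claw":1,"tx":-0.35,"ty":0.92,"tz":0,"spin":0},{"claw":1,"tx":-0.35,"ty":0.92,"tz":0,"spin":0},{"claw":1,"tx":-0.35,"ty":0.92,"tz":0,"spin":0},{"claw":1,"tx":-0.35,"ty":0.92,"tz":0,"spin":0},{"claw":1,"tx":-0.35,"ty":0.92,"tz":0,"spin":0}]}}

```text
t: 7.67
tcp_pos: [520.2, -152.0, 114.4]
tool_rot: [0.246, 3.131, 0.003]
contact_force: [0.0, -0.5, -0.4]
opening: -0.0
grip_force: 0.0
```

Request:
{"fn": "carry_out", "kwargs": {"commands": [{"claw":1,"tx":-0.35,"ty":0.92,"tz":0,"spin":0},{"claw":1,"tx":0,"ty":0,"tz":0,"spin":0},{"claw":1,"tx":0,"ty":0,"tz":0,"spin":0}]}}

```text
t: 7.92
tcp_pos: [535.2, -125.8, 114.1]
tool_rot: [0.239, 3.132, 0.002]
contact_force: [-0.6, -1.0, -0.0]
opening: 0.001
grip_force: 0.0
```

```bash
python3 -c "
from h import *
look('pics/p5.png')"
```

```text
hole [420.8 217.7] 76.5 stand@z46 [[ 24.9 -13. ]]
light wood box [[363.29998779296875, 245.3000030517578], [372.1000061035156, 190.1999969482422], [439.20001220703125, 200.89999389648438], [430.3999938964844, 256.1000061035156]] [[-72.3, 130.5], [78.8, 128.4], [77.4, -56.2], [-74.2, -53.2]]
tcp stand [[-16.  179.2]] 114.23465368152625 F [-1.  -0.7  0.7] t 7.9667
```

View pics/p5.png

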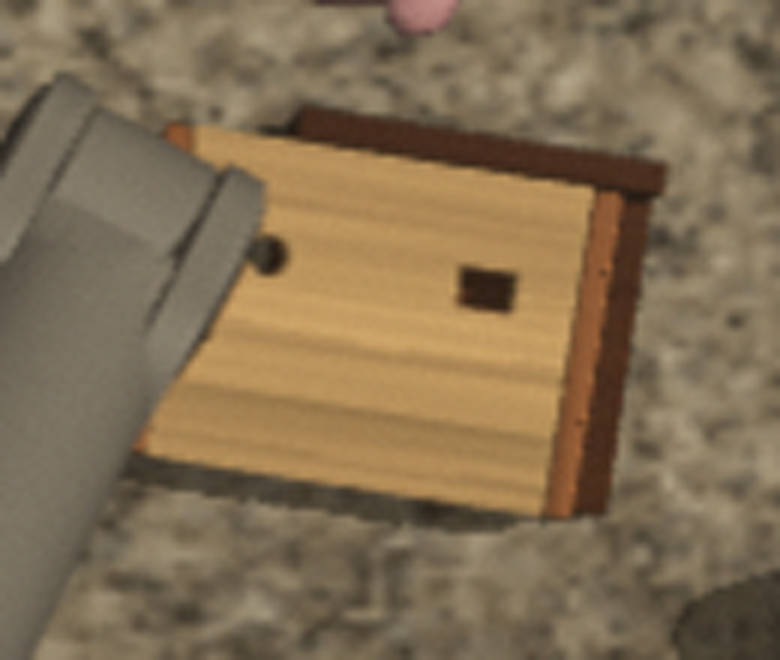

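The board is now flush with the rail, its left end hidden under the wrist and the slot at about px (421,218). Next I'll descend beside the left end and push right.

Request:
{"fn": "carry_out", "kwargs": {"commands": [{"claw":1,"tx":0,"ty":0,"tz":1,"spin":0},{"claw":1,"tx":0,"ty":0,"tz":1,"spin":0},{"claw":1,"tx":0,"ty":-0.3,"tz":0,"spin":0},{"claw":1,"tx":0,"ty":-0.2,"tz":0,"spin":0},{"claw":1,"tx":0,"ty":-0.2,"tz":0,"spin":0},{"claw":1,"tx":-0.01,"ty":-0.12,"tz":0,"spin":0},{"claw":1,"tx":-0.01,"ty":-0.12,"tz":0,"spin":0},{"claw":1,"tx":-0.01,"ty":-0.12,"tz":0,"spin":0},{"claw":1,"tx":0,"ty":0,"tz":0,"spin":0}]}}

```text
t: 8.72
tcp_pos: [529.3, -160.2, 55.3]
tool_rot: [-0.249, -3.131, -0.005]
contact_force: [-1.4, 4.2, 1.0]
opening: 0.001
grip_force: 1.9
```

```bash
python3 -c "
from h import *
look('pics/p6.png')"
```

```text
hole [424.3 218.4] 79.0 stand@z46 [[ 24.4 -22.7]]
light wood box [[366.3999938964844, 245.8000030517578], [375.0, 190.6999969482422], [442.6000061035156, 201.1999969482422], [434.0, 256.3999938964844]] [[-72.4, 122.0], [78.7, 120.4], [78.0, -65.6], [-73.6, -63.1]]
tcp stand [[-15.4 146.5]] 55.285394035765044 F [-3.2  5.   1.3] t 8.7667
```

Request:
{"fn": "carry_out", "kwargs": {"commands": [{"claw":1,"tx":-0.01,"ty":-0.1,"tz":0,"spin":0},{"claw":1,"tx":-0.01,"ty":-0.1,"tz":0,"spin":0},{"claw":1,"tx":-0.01,"ty":-0.1,"tz":0,"spin":0},{"claw":1,"tx":-0.01,"ty":-0.1,"tz":0,"spin":0},{"claw":1,"tx":-0.01,"ty":-0.1,"tz":0,"spin":0},{"claw":1,"tx":-0.01,"ty":-0.1,"tz":0,"spin":0},{"claw":1,"tx":0,"ty":0,"tz":0,"spin":0}]}}

```text
t: 9.35
tcp_pos: [527.9, -178.0, 54.9]
tool_rot: [-0.249, -3.13, -0.005]
contact_force: [-1.5, 5.8, 1.4]
opening: 0.004
grip_force: 2.3
```

Request:
{"fn": "carry_out", "kwargs": {"commands": [{"claw":1,"tx":0,"ty":-0.08,"tz":0,"spin":0},{"claw":1,"tx":0,"ty":-0.08,"tz":0,"spin":0},{"claw":1,"tx":0,"ty":0,"tz":0,"spin":0}]}}

```text
t: 9.6
tcp_pos: [527.4, -183.3, 55.0]
tool_rot: [-0.249, -3.131, -0.003]
contact_force: [-1.3, 3.2, 0.7]
opening: -0.002
grip_force: 1.6
```

```bash
python3 -c "
from h import *
look('pics/p7.png')"
```

```text
hole [432.4 219.7] 79.5 stand@z46 [[ 24.3 -45. ]]
light wood box [[376.29998779296875, 247.3000030517578], [385.1000061035156, 192.3000030517578], [450.8999938964844, 202.89999389648438], [442.1000061035156, 257.79998779296875]] [[-72.3, 95.1], [78.4, 92.8], [77.1, -88.9], [-74.2, -85.7]]
tcp stand [[-13.6 123.3]] 54.977267485203036 F [-1.5  3.1  0.5] t 9.65
```

Request:
{"fn": "carry_out", "kwargs": {"commands": [{"claw":1,"tx":0,"ty":-0.06,"tz":0,"spin":0},{"claw":1,"tx":0,"ty":-0.06,"tz":0,"spin":0},{"claw":1,"tx":0,"ty":0,"tz":0,"spin":0},{"claw":1,"tx":0,"ty":0,"tz":0,"spin":0}]}}

```text
t: 9.98
tcp_pos: [527.9, -188.7, 54.9]
tool_rot: [0.25, 3.129, -0.003]
contact_force: [-0.1, 0.8, -1.0]
opening: 0.001
grip_force: 0.2
```

Request:
{"fn": "carry_out", "kwargs": {"commands": [{"claw":1,"tx":0,"ty":-0.06,"tz":0,"spin":0},{"claw":1,"tx":0,"ty":0,"tz":0,"spin":0},{"claw":1,"tx":0,"ty":0,"tz":0,"spin":0}]}}

```text
t: 10.23
tcp_pos: [527.7, -189.1, 54.8]
tool_rot: [0.249, 3.13, 0.0]
contact_force: [1.0, 2.9, 4.0]
opening: 0.001
grip_force: 1.8
```

```bash
python3 - <<'E'
from h import *
look('pics/p8.png')
c=imaging.read_camera("scene");im=c["pixels"][:,:,::-1]
cv2.imwrite("pics/s3.png",cv2.resize(im[240:325,340:475],None,fx=5.9,fy=5.9,interpolation=cv2.INTER_CUBIC))
E
```

```text
hole [434. 220.] 72.0 stand@z46 [[ 23.9 -49.5]]
light wood box [[379.70001220703125, 248.0], [388.1000061035156, 193.3000030517578], [452.1000061035156, 203.1999969482422], [443.6000061035156, 257.8999938964844]] [[-73.0, 85.8], [77.0, 84.4], [76.8, -92.0], [-73.7, -89.8]]
tcp stand [[-12.7 117.7]] 54.74175933470895 F [1.5 2.5 2.3] t 10.2833
```

View pics/s3.png

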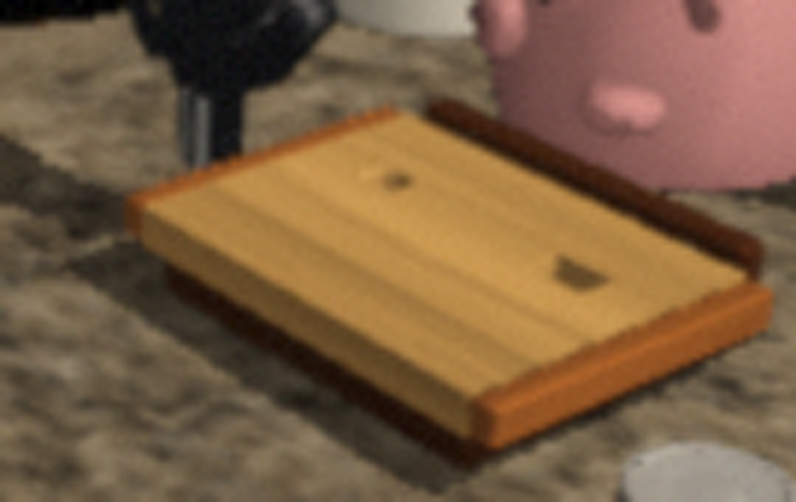

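The board looks flat, with more of the rail showing above its back edge. I'll retreat, then check its height and levelness from both views.

Request:
{"fn": "carry_out", "kwargs": {"commands": [{"claw":1,"tx":0,"ty":0.5,"tz":0,"spin":0},{"claw":1,"tx":0,"ty":0.6,"tz":0,"spin":0},{"claw":1,"tx":0,"ty":0,"tz":-1,"spin":0},{"claw":1,"tx":0,"ty":0,"tz":-1,"spin":0},{"claw":1,"tx":0,"ty":0,"tz":-1,"spin":0},{"claw":1,"tx":0.8,"ty":0.5,"tz":-1,"spin":0},{"claw":1,"tx":0.8,"ty":0.5,"tz":-0.8,"spin":0},{"claw":1,"tx":0.8,"ty":0.5,"tz":0,"spin":0},{"claw":1,"tx":0,"ty":0,"tz":0,"spin":0}]}}

```text
t: 11.08
tcp_pos: [464.5, -98.5, 198.3]
tool_rot: [-0.245, -3.129, -0.006]
contact_force: [-0.3, 0.5, 0.1]
opening: -0.003
grip_force: 0.0
```

```bash
python3 - <<'E'
from h import *
t=look('pics/p9.png');im=t["pixels"][:,:,::-1]
c=imaging.read_camera("scene");sc=c["pixels"][:,:,::-1]
a=cv2.resize(im[180:265,350:465],(398,294),interpolation=cv2.INTER_CUBIC)
b=cv2.resize(sc[245:325,355:475],(398,265),interpolation=cv2.INTER_CUBIC)
b=cv2.copyMakeBorder(b,0,29,0,0,cv2.BORDER_CONSTANT)
cv2.imwrite("pics/both.png",np.hstack([a,b]))
# predicted seated board top corners in scene/top vs if raised 7 mm
for z in (42,49):
    P=[O+x*XS+y*YS+[0,0,z] for x,y in((75,105),(75,-105),(-75,-105),(-75,105))]
    print(z,"top",proj(t,P).round(1).tolist(),"scene",proj(c,P).round(1).tolist())
E
```

```text
hole [434. 220.] 73.0 stand@z46 [[ 24.1 -49.6]]
hole [397.7 214.3] 38.5 stand@z46 [[24.6 50.3]]
light wood box [[376.3999938964844, 247.10000610351562], [385.20001220703125, 192.5], [452.29998779296875, 203.1999969482422], [443.5, 257.8999938964844]] [[-71.9, 94.8], [78.1, 92.6], [76.8, -92.7], [-73.8, -89.5]]
tcp stand [[-87.5 196.2]] 198.16378689859926 F [0.8 0.2 0.4] t 11.1333
42 top [[380.3, 193.1], [456.2, 204.7], [448.7, 259.2], [372.4, 247.8]] scene [[403.0, 256.2], [469.8, 287.5], [422.8, 308.5], [358.5, 271.8]]
49 top [[380.6, 192.8], [456.8, 204.5], [449.2, 259.2], [372.6, 247.7]] scene [[403.2, 253.8], [470.2, 284.7], [423.1, 305.6], [358.6, 269.2]]
```

View pics/both.png

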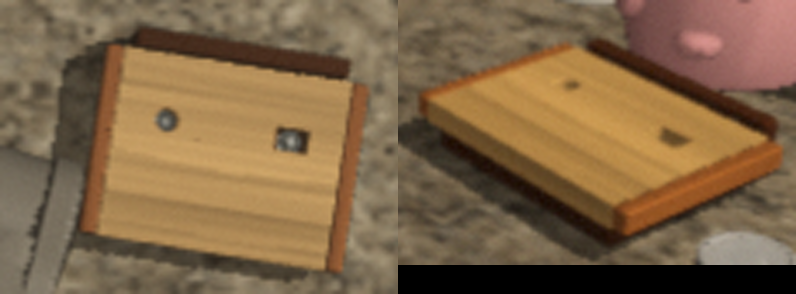

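Both pins are visible inside their holes, at about px (398,214) and (434,220). The board's corners in the scene view fit the seated height of 42 mm, so I'm handing in.

```bash
python3 -c "
from workcell import workorder
print(workorder.hand_in())"
```

```text
the job is handed in; nothing more can be done
None
```

The board was pushed to the rear rail and then sideways until both holes dropped over the pins; the last pictures show it flat and the arm clear, and the job is handed in at about 11 s (no verdict was returned).

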